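Hold the box flap at the template's pointer

TASK

Clear the cork sanding block off the white box's flap and lay it flat in the empty blue tray, then lift the flap by its black pull tab until the flap lines up with the red pointer on the plywood quadrant, so that a stay could be fitted. Finish while still holding the flap steady at that angle with the gripper: do not let go. Do not raise the flap before the block is lying in the tray, and leave the pointer and the other things on the bench where they are.

Things in the scene. Friction and masses are not known exactly. Their poses are not given: they have to be found in the camera images.
- cabinet: white furniture box fixed to the bench, 240 (x) x 320 (y) x 70 mm plus the 16 mm flap: flap top 86 mm above the bench when shut. Origin: centre of its underside; -x side faces the robot, +y is the left side seen from the robot. A plywood quadrant (y 178 to 190 mm in the box frame, up to 250 mm above the bench: pass above it) is screwed to the +y side; the red pointer is on its inner face.
- flap: white flap of the box, 240 x 320 x 16 mm, about 0.7 kg, hinged on its far (+x) edge about the box's y axis; falls shut when let go, stops at 1.35 rad. Origin on the hinge axis, mid-width: (120, 0, 78) mm in the box frame. Shut, its axes are the box's; the panel extends along its own -x. Opened by t its near edge rises and its x axis points t below horizontal (t = asin(-x_axis.z)).
- tab_grip (a point): point in the black pull tab in the middle of the flap's near edge (tab 30 mm wide along y, 14 mm thick, sticking out 42 mm; the point is 24 mm out, 264 mm from the hinge axis, 78 mm above the bench when shut). Pinch it from above across the 30 mm, fingers closing along the box's y; it turns between the pads as the flap swings, so the tool can stay pointing down. Axes as the flap's.
- pointer: red pointer bar, 200 mm long, 12 mm wide with a wider tip, set stiffly on the quadrant's inner face. It turns about the flap's hinge axis and marks the wanted flap angle (0.6 to 1.0 rad above horizontal, different every time). Origin on the hinge axis at (120, 170, 78) mm in the box frame; extends along its own -x; angle read as the flap's: lined up when both x axes are parallel.
- pointer_tip (a point): tip of the red pointer, 200 mm from the hinge axis
- block: sanding block, 110 (x) x 52 (y) x 42 mm, brown cork with a grey sole, about 0.2 kg, lying on the flap at the start. Origin: centre of its underside, z up
- tray: empty blue plastic tray, fixed, 200 (x) x 170 (y) x 35 mm, walls and floor 5 mm, open on top, on the left or the right of the box. Origin: centre of its underside
- bin: plywood bin full of fittings, fixed, 200 x 170 x 50 mm, on the other side from the tray; bystander. Origin: centre of its underside
- glue: white glue bottle with red cap, standing, 60 mm wide, 170 mm high; bystander. Origin: centre of its underside
- can: can with blue label, standing, 64 mm wide, 190 mm high; bystander. Origin: centre of its underside
- tape: yellow roll of tape lying flat, 100 mm across, 24 mm high, in front of the box; bystander. Origin: centre of its underside
- screwdriver: screwdriver lying on the bench at the right, about 200 mm long; bystander
- cup: blue ceramic cup, 80 mm wide, 95 mm high, at the left; bystander. Origin: centre of its underside

How it is judged:
On the way, in this order (a step that is already met when the one before it is completed fails the run):
1. the sanding block lies flat in the blue tray, let go and at rest, with the flap still shut (horizontal distance between block and tray below 0.085 m and z of block in the frame of tray below 0.015 m and angle between block's own z axis and vertical below 0.15 rad and contact force between block and the arm below 0.1 N and contact force between block and the fingers below 0.1 N and linear speed of block below 0.03 m/s and height (world z) of tab_grip below 0.095 m), for 0.2 s.
2. the flap is raised to the red pointer and held there steadily by the fingers (angle between the x axis of flap and the x axis of pointer, either way round below 0.07 rad and height (world z) of tab_grip above 0.18 m and angular speed of flap below 0.1 rad/s and contact force between flap and the fingers above 0.5 N and distance between the grasp point and tab_grip below 0.06 m), for 0.5 s.
At the end, for the whole second after the job is handed in: The flap is parallel to the red pointer within 0.07 rad (4 degrees), steady, and held up by the gripper's fingers at the tab (contact force above 0.5 N, the point between the pads within 60 mm of the tab point); the sanding block lies flat and untouched inside the blue tray (all of step 2 and horizontal distance between block and tray below 0.085 m and z of block in the frame of tray below 0.015 m and angle between block's own z axis and vertical below 0.15 rad and contact force between block and the arm below 0.1 N and contact force between block and the fingers below 0.1 N and linear speed of block below 0.03 m/s); the arm keeps its last pose, push and grip.
It fails at once if the flap is raised (tab more than 30 mm up) while the block is not in the tray (height (world z) of tab_grip above 0.108 m and not (horizontal distance between block and tray below 0.085 m and z of block in the frame of tray below 0.015 m and angle between block's own z axis and vertical below 0.15 rad)).
It fails at once if the red pointer is moved by more than 8 mm (distance of pointer_tip from where it was at the start of the episode above 0.008 m).
It fails at once if a bystander is moved by more than 25 mm (distance of any of glue, can, tape, screwdriver, cup from where it was at the start of the episode above 0.025 m).
It also fails if it takes over 64 s, if anything falls off the work surface, if the arm or the gripper's body presses on something with over 40 N, if the wrist force passes 120 N, or if a joint passes its speed limit or range.

ROBOT

A 6-joint arm with a two-finger parallel gripper is mounted at the origin on the work surface. World frame = base frame: x ahead of the robot, y to its left, z up, the work surface at z = 0. Lengths are in m, angles in rad, forces in N, time in s.
With the tool pointing down it reaches from about 0.375 to 0.975 m from the base axis. Payload 3.8 kg.
Tool frame: the origin (TCP) lies midway between the tips of the shut fingers; the grasp point (between the pads) lies 19 mm behind it; z points along the fingers, y is the line along which they close (so a half turn about z gives the same grasp; the last joint's range is limited). The gripper opens to 85 mm and grips with 20 to 120 N. Pads are 22 mm wide; open, the fingers measure 114 mm over their backs; the gripper's body (76 mm by 85 mm) begins 54 mm behind the grasp point. The pads swing forward as they close: fully open they stand 13 mm farther back than shut.
Start: joints at [1.287, 0.264, 1.604, -0, 1.274, -0.037], TCP at [0.165, 0.655, 0.231] pointing down, gripper open.
Joint ranges: [-2.63, 2.63], [-0.94, 2.18], [0.31, 2.57], [-1.31, 4.45], [0, 2.66], [-2.55, 2.55]. Speed limits (rad/s): [2.57, 2.57, 3.14, 3.14, 3.14, 3.14].

INTERFACE

Orientations are given as a rotation vector (axis times angle).
In Python, from workcell import bot, read_camera, camera_info, ticket gives the robot as it stands.
- The arm moves only by the tool servo_tool, never from a script. Its argument "targets" is a list of rows, each an object of numbers: "hand": the closure, from -1 (fully open) to 1 (shut); "x", "y", "z": the shift along the tool's x, y, z as a fraction of full scale; "roll": the turn about the tool's z as a fraction of full scale. In form: [{"hand": .., "x": .., "y": .., "z": .., "roll": ..}, ...]. A call has 1 to 10 rows; each row is the pose to reach, as a shift and turn from the pose commanded when the call began, along the tool's axes at that moment, turning the shorter way round; what a row does not reach only later rows make up. Full scale, the value 1, is 50 cm for a shift and 180 degrees for a turn. A row lasts 1/12 s, in which the tool goes at most 41.7 mm and 7.16 degrees, less where a joint would pass 70% of its speed; a pose out of reach is approached as far as the arm can. A call with a number of a shift or a turn outside -1 to 1 is refused whole. A call with a gripper value outside its range is refused whole. The fingers move at their own pace and stop on an object; "grip_force" is the grip in N (left out, the last holds). Time passes only in rows, so rows that repeat a pose let the fingers close. It gives the time, the measured TCP pose, the force, the opening and the grip force at its end, in the units of the state.
- bot.read_state(): the state, without advancing time (a new reading comes with each control period).
- read_camera(name): name is "scene" or "top" or "wrist"; returns the picture (400x640x3 uint8, red, green, blue); there is no depth.
- camera_info(name): a dict with "fx", "fy", "cx", "cy" (pixels), "eye" and "orientation" of the camera in the world; the wrist camera has in their place "T_tool_cam" (4x4, takes a point from camera to tool coordinates, whose origin is the TCP and whose axes are the flange's). Camera axes: x right, y down, z forward; pixel columns grow to the right and rows downward; lengths in m; the calibration is good to about 2 mm. A picture is of the moment at which its call begins: read the wrist's pose just before it. camera_info takes no time and is no camera call.
- ticket.finish_job(): hands the job in; it is judged then, once.
The state is a dict: "time": time; "q": joint angles; "joint_vel": joint speeds; "joint_torque": joint torques, N m; "tool_pos": TCP position; "tcp_rot": TCP orientation; "wrist_force": force on the tool from outside, world axes, zero at the start; "torque": the same for the moment, N m; "width": opening from 0.0 (shut) to 1.0 (fully open); "grip_force": force on a finger pad.
Only numpy, scipy, OpenCV 4.12 (cv2) and the standard library are available. Lean on these libraries where they do the work, as an engineer would, in place of code of your own. Each camera call takes 0.05 s, during which the arm holds its last target. There are 200 camera calls.

## Working session

There is one attempt and no reset: what is moved stays moved. The work goes in short steps, Python scripts to look and compute and a tool call to move; the robot and the scene stay as the last step left them, time stands still between calls to the robot, and variables do not carry over. Pictures are saved under pics/ and viewed, at most 10 in all, crops included, and the job is handed in when it is done.

Besides the shell and the picture viewer there is one more tool, called after "Request:" by a JSON object that holds its "method" and its "body". servo_tool: Moves the arm, as the interface text tells. Its arguments: {"type":"object","properties":{"targets":{"type":"array"},"grip_force":{"type":"number"}},"required":["targets"]}

```bash
mkdir -p pics; cat > h.py <<'E'
import numpy as np, cv2
from scipy.spatial.transform import Rotation as R
from workcell import bot, read_camera, camera_info, ticket
def save(n,im): cv2.imwrite('pics/'+n+'.png',cv2.cvtColor(im,cv2.COLOR_RGB2BGR))
E
python3 - <<'E'
from h import *
for n in("top","scene"):
    save(n,read_camera(n)); print(camera_info(n))
print(camera_info("wrist")); print(bot.read_state())
E
```

```text
{'fx': 362.80030367885166, 'fy': 362.80030367885166, 'cx': 313.32770816312825, 'cy': 200.07461814588245, 'eye': array([0.48820467, 0.00813384, 1.24158408]), 'orientation': array([-2.17125741,  2.20276442, -0.08232595])}
{'fx': 449.5755311926115, 'fy': 449.5755311926115, 'cx': 325.29876446559416, 'cy': 200.61920097815891, 'eye': array([ 1.57787385, -0.48415796,  0.87429749]), 'orientation': array([-1.92173281, -1.18419716,  0.62546881])}
{'fx': 300.68663260589, 'fy': 300.68663260589, 'cx': 318.2313160963799, 'cy': 196.82067098805004, 'T_tool_cam': array([[ 4.13046307e-04, -9.57654005e-01, -2.87921231e-01,
         7.31973338e-02],
       [ 9.99999708e-01,  2.10630421e-04,  7.34003253e-04,
        -2.60794509e-04],
       [-6.42276185e-04, -2.87921450e-01,  9.57653813e-01,
        -1.41571466e-01],
       [ 0.00000000e+00,  0.00000000e+00,  0.00000000e+00,
         1.00000000e+00]])}
{'time': 0.1, 'q': array([ 1.28709839e+00,  2.64669034e-01,  1.60527225e+00,  2.42874786e-07,
        1.27369029e+00, -3.68729506e-02]), 'joint_vel': array([ 0.00151294, -0.00102042, -0.00392363, -0.00060366,  0.00134296,
        0.00020042]), 'joint_torque': array([ 6.43639578e-04, -5.16715336e+01, -3.68584335e+01, -1.14874774e-04,
        6.53595140e-03, -1.86436483e-05]), 'tool_pos': array([0.16471576, 0.65390007, 0.23007364]), 'tcp_rot': array([-0.38668818, -3.11737401,  0.00316128]), 'wrist_force': array([-0.34479145,  0.7870922 ,  0.86266843]), 'torque': array([ 0.04812784, -0.00268399,  0.01048673]), 'grip_force': 0.0, 'width': 1.0017338081798626}
```

View pics/top.png

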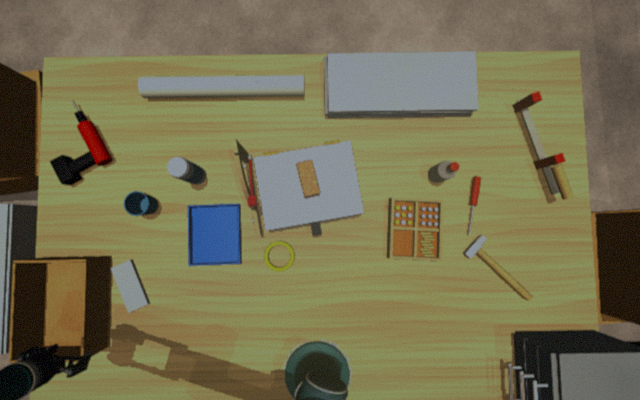

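View pics/scene.png

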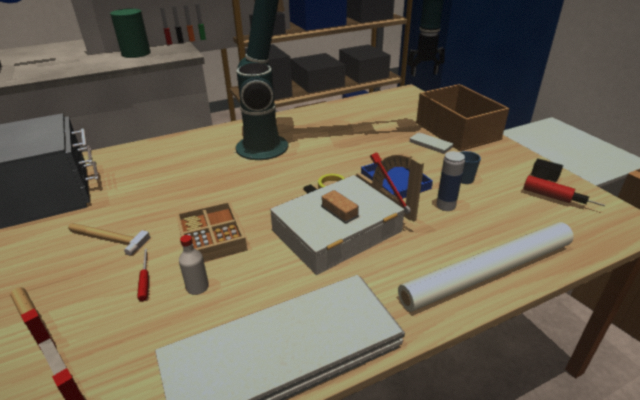

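The top view shows the block at (308,178), the tray at (215,235), the tab at (317,229), the flap at about (253..362, 142..230), and the red pointer on the quadrant at about (252,203). The scene view shows the pointer as a red bar from (375,155) to (408,207).

```bash
cat >> h.py <<'E'
def rays(n,px):
    i=camera_info(n); px=np.atleast_2d(np.asarray(px,float)); 
    d=np.c_[(px[:,0]-i['cx'])/i['fx'],(px[:,1]-i['cy'])/i['fy'],np.ones(len(px))]
    return i['eye'],R.from_rotvec(i['orientation']).apply(d)
def onplane(n,px,nrm,c):
    e,d=rays(n,px); nrm=np.asarray(nrm,float); return e+d*((c-e@nrm)/(d@nrm))[:,None]
def onz(n,px,z): return onplane(n,px,[0,0,1],z)
def blob(m,roi,seed=None):
    k=np.zeros(m.shape,np.uint8); x0,y0,x1,y1=roi; k[y0:y1,x0:x1]=m[y0:y1,x0:x1]
    c,_=cv2.findContours(k,cv2.RETR_EXTERNAL,cv2.CHAIN_APPROX_NONE); return max(c,key=cv2.contourArea),k
E
cat > m.py <<'E'
from h import *
im=cv2.cvtColor(cv2.imread('pics/top.png'),cv2.COLOR_BGR2HSV); H,S,V=cv2.split(im)
def rect(m,roi,z,n='top'):
    c,_=blob(m,roi); P=onz(n,c[:,0,:],z)[:,:2].astype(np.float32); r=cv2.minAreaRect(P); return r,cv2.contourArea(c)
print('block',rect(((H<20)&(S>70)).astype(np.uint8),(290,150,330,205),.128))
print('tray',rect(((H>100)&(H<130)&(S>130)).astype(np.uint8),(180,195,250,275),.035))
print('tab',rect((V<70).astype(np.uint8),(305,220,330,245),.085))
w=((S<45)&(V>110)).astype(np.uint8); r=rect(cv2.morphologyEx(w,cv2.MORPH_OPEN,np.ones((3,3))),(245,135,375,240),.086); print('flap',r)
sc=cv2.cvtColor(cv2.imread('pics/scene.png'),cv2.COLOR_BGR2HSV); H2,S2,V2=cv2.split(sc)
for n,(h,s,v),roi in(('top',(H,S,V),(235,135,270,245)),('scene',(H2,S2,V2),(360,145,420,215))):
    c,k=blob((((h<8)|(h>172))&(s>140)).astype(np.uint8),roi); print(n,'red',cv2.boundingRect(c),k.sum())
crop=np.hstack([cv2.resize(cv2.imread('pics/top.png')[130:250,230:375],None,fx=3,fy=3,interpolation=2)[:360],cv2.resize(cv2.imread('pics/scene.png')[140:230,350:440],(360,360),interpolation=2)])
cv2.imwrite('pics/crop1.png',crop)
E
python3 m.py
```

```text
block (((0.6358284950256348, 0.01938161998987198), (0.10941293835639954, 0.049366313964128494), 13.788639068603516), 487.5)
tray (((0.4664970338344574, 0.33395907282829285), (0.1935213804244995, 0.16880449652671814), 1.3316158056259155), 2856.0)
tab (((0.48046910762786865, -0.0032668337225914), (0.03792726993560791, 0.023694483563303947), 10.526145935058594), 72.0)
flap (((0.6201373338699341, 0.01988273859024048), (0.24064815044403076, 0.3205307722091675), 9.205108642578125), 7257.5)
top red (248, 160, 8, 47) 168
scene red (371, 153, 35, 53) 227
```

View pics/crop1.png

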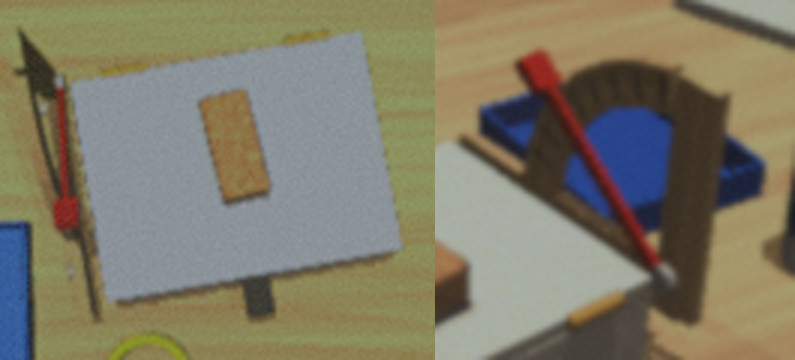

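Crops confirm the poses: the box, tray, block and tab sizes all match, and the pointer runs cleanly from the pivot at crop (665,275) to the tip at (540,70). Next come the pointer angle and the first move.

```bash
cat >> h.py <<'E'
BOX=np.array([.6201,.0199]); YAW=np.radians(9.3)
ex=np.array([np.cos(YAW),np.sin(YAW),0]); ey=np.array([-np.sin(YAW),np.cos(YAW),0]); B0=np.r_[BOX,0]
def boxpt(x,y,z): return B0+ex*x+ey*y+np.array([0,0,z])
def go(p,yaw_y=None,s=None):
    "fractions to bring TCP to p, tool y along world yaw_y(rad, mod pi)"
    s=s or bot.read_state(); Rt=R.from_rotvec(s['tcp_rot']); d=Rt.inv().apply(np.asarray(p)-s['tool_pos'])/.5
    roll=0
    if yaw_y is not None:
        t=Rt.inv().apply([np.cos(yaw_y),np.sin(yaw_y),0]); a=np.arctan2(-t[0],t[1]); a=(a+np.pi/2)%np.pi-np.pi/2; roll=a/np.pi
    print('xyz',d.round(4),'roll',round(roll,4),'tilt',Rt.as_matrix()[:,2].round(3),'t',s['time'],'pos',s['tool_pos'].round(4),'q6',s['q'][5].round(2)); return d,roll
E
cat > p.py <<'E'
from h import *
import sys
H,S,V=cv2.split(cv2.cvtColor(cv2.imread('pics/scene.png'),cv2.COLOR_BGR2HSV))
c,k=blob((((H<8)|(H>172))&(S>140)).astype(np.uint8),(360,145,420,215))
ys,xs=np.nonzero(k)
for off in(.166,.170):
    P=onplane('scene',np.c_[xs,ys],ey,(B0+ey*off)@ey)-boxpt(120,0,0)*0
    q=np.c_[(P-B0)@ex-.120,P[:,2]-.078]; r=np.hypot(*q.T)
    g=(r>.03)&(r<.165); vx,vy,x0,y0=cv2.fitLine(q[g].astype(np.float32),2,0,.01,.01).ravel()
    print(off,'line ang',np.arctan(-vy/vx),'to pivot',np.median(np.arctan2(q[g][:,1],-q[g][:,0])),'r',r.min(),r.max(),'offset',x0*vy-y0*vx)
Ht,St,Vt=cv2.split(cv2.cvtColor(cv2.imread('pics/top.png'),cv2.COLOR_BGR2HSV))
c,k=blob((((Ht<8)|(Ht>172))&(St>140)).astype(np.uint8),(235,135,270,245)); ys,xs=np.nonzero(k)
P=onplane('top',np.c_[xs,ys],ey,(B0+ey*.17)@ey); print('tip top view', )
e,d=rays('top',[[251.5,207]]); print('tip if at z',[(z,((onz('top',[[251.5,207]],z)[0]-B0)@np.c_[ex,ey]).round(3)) for z in(.18,.2,.22,.24)])
E
python3 p.py; python3 - <<'E'
from h import *
go([.636,.0194,.34],np.radians(13.8+90))
E
```

```text
0.166 line ang 0.63672984 to pivot 0.7037271102715588 r 0.013630045120042884 0.1974219128920921 offset -0.0067750476
0.17 line ang 0.6397218 to pivot 0.6509669206524344 r 0.012094376954481269 0.19927111542918424 offset -0.0012941621
tip top view
tip if at z [(0.18, array([-0.046,  0.174])), (0.2, array([-0.048,  0.171])), (0.22, array([-0.05 ,  0.168])), (0.24, array([-0.051,  0.165]))]
xyz [-1.224  -1.0007 -0.2179] roll -0.1552 tilt [-0.001 -0.002 -1.   ] t 0.1 pos [0.1647 0.6539 0.2301] q6 -0.04
```

Request:
{"method": "servo_tool", "body": {"targets": [{"hand": -1, "x": 0, "y": 0, "z": -0.08, "roll": 0}, {"hand": -1, "x": 0, "y": 0, "z": -0.16, "roll": 0}, {"hand": -1, "x": 0, "y": 0, "z": -0.22, "roll": -0.03}, {"hand": -1, "x": -0.06, "y": -0.05, "z": -0.22, "roll": -0.06}, {"hand": -1, "x": -0.12, "y": -0.1, "z": -0.22, "roll": -0.09}, {"hand": -1, "x": -0.18, "y": -0.15, "z": -0.22, "roll": -0.12}, {"hand": -1, "x": -0.24, "y": -0.2, "z": -0.22, "roll": -0.155}, {"hand": -1, "x": -0.3, "y": -0.25, "z": -0.22, "roll": -0.155}, {"hand": -1, "x": -0.36, "y": -0.3, "z": -0.22, "roll": -0.155}, {"hand": -1, "x": -0.42, "y": -0.35, "z": -0.22, "roll": -0.155}]}}

```text
time: 0.93
tool_pos: [0.3263, 0.4317, 0.3408]
tcp_rot: [0.377, -3.118, 0.001]
wrist_force: [0.5, -0.7, -0.3]
width: 1.006
grip_force: 0.0
```

```bash
python3 - <<'E'
from h import *
go([.636,.0194,.34],np.radians(13.8+90))
E
```

```text
xyz [-0.4051 -0.9484  0.0019] roll -0.0001 tilt [-0.    -0.001 -1.   ] t 0.9333 pos [0.3263 0.4317 0.3408] q6 -0.93
```

Request:
{"method": "servo_tool", "body": {"targets": [{"hand": -1, "x": -0.03, "y": -0.07, "z": 0, "roll": 0}, {"hand": -1, "x": -0.06, "y": -0.14, "z": 0, "roll": 0}, {"hand": -1, "x": -0.09, "y": -0.21, "z": 0, "roll": 0}, {"hand": -1, "x": -0.12, "y": -0.28, "z": 0, "roll": 0}, {"hand": -1, "x": -0.15, "y": -0.35, "z": 0, "roll": 0}, {"hand": -1, "x": -0.18, "y": -0.42, "z": 0, "roll": 0}, {"hand": -1, "x": -0.21, "y": -0.49, "z": 0, "roll": 0}, {"hand": -1, "x": -0.24, "y": -0.56, "z": 0, "roll": 0}, {"hand": -1, "x": -0.27, "y": -0.63, "z": 0, "roll": 0}, {"hand": -1, "x": -0.3, "y": -0.7, "z": 0, "roll": 0}]}}

```text
time: 1.77
tool_pos: [0.5553, 0.1274, 0.3409]
tcp_rot: [0.376, -3.118, -0.0]
wrist_force: [0.5, 0.2, -0.1]
width: 0.999
grip_force: 0.0
```

```bash
python3 - <<'E'
from h import *
go([.636,.0194,.34],np.radians(13.8+90))
E
```

```text
xyz [-0.1055 -0.2482  0.0016] roll -0.0003 tilt [-0.001 -0.    -1.   ] t 1.7667 pos [0.5553 0.1274 0.3409] q6 -1.63
```

Request:
{"method": "servo_tool", "body": {"targets": [{"hand": -1, "x": -0.03, "y": -0.07, "z": 0, "roll": 0}, {"hand": -1, "x": -0.06, "y": -0.14, "z": 0, "roll": 0}, {"hand": -1, "x": -0.09, "y": -0.21, "z": 0, "roll": 0}, {"hand": -1, "x": -0.105, "y": -0.248, "z": 0, "roll": 0}, {"hand": -1, "x": -0.105, "y": -0.248, "z": 0.08, "roll": 0}, {"hand": -1, "x": -0.105, "y": -0.248, "z": 0.14, "roll": 0}, {"hand": -1, "x": -0.105, "y": -0.248, "z": 0.2, "roll": 0}, {"hand": -1, "x": -0.105, "y": -0.248, "z": 0.2, "roll": 0}, {"hand": -1, "x": -0.105, "y": -0.248, "z": 0.2, "roll": 0}]}}

```text
time: 2.52
tool_pos: [0.6333, 0.0213, 0.2386]
tcp_rot: [0.375, -3.113, -0.001]
wrist_force: [1.2, 0.3, 1.0]
width: 1.0
grip_force: 0.0
```

```bash
python3 - <<'E'
from h import *
s=bot.read_state(); im=read_camera('wrist'); save('w1',im)
H,S,V=cv2.split(cv2.cvtColor(im,cv2.COLOR_RGB2HSV)); i=camera_info('wrist'); T=i['T_tool_cam']
c,_=blob(((H<20)&(S>70)).astype(np.uint8),(150,60,500,400))
p=c[:,0,:]; d=np.c_[(p[:,0]-i['cx'])/i['fx'],(p[:,1]-i['cy'])/i['fy'],np.ones(len(p))]
Rt=R.from_rotvec(s['tcp_rot']); D=Rt.apply(d@T[:3,:3].T); e=s['tool_pos']+Rt.apply(T[:3,3])
P=e+D*((.128-e[2])/D[:,2])[:,None]; print(cv2.minAreaRect(P[:,:2].astype(np.float32)),cv2.boundingRect(c))
go([.636,.0194,.096],np.radians(13.8+90))
E
```

```text
((0.6364274621009827, 0.019345693290233612), (0.10931602120399475, 0.05097575858235359), 13.76827335357666) (285, 134, 61, 121)
xyz [-0.0011 -0.0043  0.2909] roll -0.0002 tilt [-0.001 -0.    -1.   ] t 2.5667 pos [0.6351 0.0213 0.2414] q6 -1.82
```

View pics/w1.png

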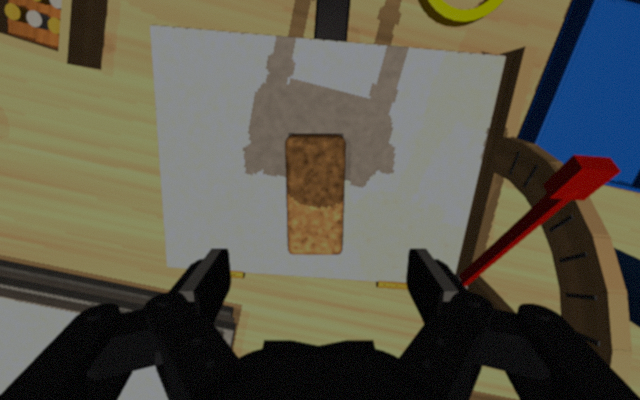

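The wrist view shows the block at (315,195), aligned with the tool, the tab at (332,20) and the pointer tip at (595,170). It confirms the block at (0.636, 0.019), yaw 13.8°. I'll descend and grip.

Request:
{"method": "servo_tool", "body": {"targets": [{"hand": -1, "x": 0, "y": -0.003, "z": 0.08, "roll": 0}, {"hand": -1, "x": 0, "y": -0.003, "z": 0.15, "roll": 0}, {"hand": -1, "x": 0, "y": -0.003, "z": 0.21, "roll": 0}, {"hand": -1, "x": 0, "y": -0.003, "z": 0.26, "roll": 0}, {"hand": -1, "x": 0, "y": -0.003, "z": 0.285, "roll": 0}, {"hand": -1, "x": 0, "y": -0.003, "z": 0.285, "roll": 0}]}}

```text
time: 3.07
tool_pos: [0.6348, 0.0201, 0.0976]
tcp_rot: [0.377, -3.116, -0.0]
wrist_force: [-0.6, -0.8, -0.5]
width: 0.999
grip_force: 0.0
```

Request:
{"method": "servo_tool", "body": {"targets": [{"hand": 1, "x": 0, "y": 0, "z": 0, "roll": 0}, {"hand": 1, "x": 0, "y": 0, "z": 0, "roll": 0}, {"hand": 1, "x": 0, "y": 0, "z": 0, "roll": 0}, {"hand": 1, "x": 0, "y": 0, "z": 0, "roll": 0}, {"hand": 1, "x": 0, "y": 0, "z": 0, "roll": 0}, {"hand": 1, "x": 0, "y": 0, "z": 0, "roll": 0}, {"hand": 1, "x": 0, "y": 0, "z": 0, "roll": 0}, {"hand": 1, "x": 0, "y": 0, "z": 0, "roll": 0}], "grip_force": 40}}

```text
time: 3.73
tool_pos: [0.6381, 0.0199, 0.1023]
tcp_rot: [-0.376, 3.113, -0.001]
wrist_force: [-0.0, -0.1, 7.5]
width: 0.601
grip_force: 43.6
```

Request:
{"method": "servo_tool", "body": {"targets": [{"hand": 1, "x": 0, "y": 0, "z": -0.03, "roll": 0}, {"hand": 1, "x": 0, "y": 0, "z": -0.08, "roll": 0}, {"hand": 1, "x": 0, "y": 0, "z": -0.14, "roll": 0}, {"hand": 1, "x": 0, "y": 0, "z": -0.2, "roll": 0}, {"hand": 1, "x": 0, "y": 0, "z": -0.27, "roll": 0}, {"hand": 1, "x": 0, "y": 0, "z": -0.34, "roll": 0}, {"hand": 1, "x": 0, "y": 0, "z": -0.41, "roll": 0}, {"hand": 1, "x": 0, "y": 0, "z": -0.46, "roll": 0}, {"hand": 1, "x": 0, "y": 0, "z": -0.48, "roll": 0}, {"hand": 1, "x": 0, "y": 0, "z": -0.48, "roll": 0}]}}

```text
time: 4.57
tool_pos: [0.6371, 0.0198, 0.3433]
tcp_rot: [-0.375, 3.112, -0.002]
wrist_force: [0.7, -0.8, -1.1]
width: 0.602
grip_force: 42.7
```

```bash
python3 - <<'E'
from h import *
print(bot.read_state()['width'],bot.read_state()['wrist_force'])
go([.4665,.334,.335],np.radians(1.3+90))
E
```

```text
0.602099594208645 [ 0.66164639 -0.81387986 -1.14724375]
xyz [0.1821 0.6915 0.0139] roll 0.0692 tilt [ 0.007 -0.    -1.   ] t 4.5667 pos [0.6371 0.0198 0.3433] q6 -1.82
```

Request:
{"method": "servo_tool", "body": {"targets": [{"hand": 1, "x": 0.01, "y": 0.04, "z": 0, "roll": 0}, {"hand": 1, "x": 0.03, "y": 0.11, "z": 0, "roll": 0.01}, {"hand": 1, "x": 0.05, "y": 0.18, "z": 0, "roll": 0.02}, {"hand": 1, "x": 0.07, "y": 0.26, "z": 0, "roll": 0.03}, {"hand": 1, "x": 0.09, "y": 0.34, "z": 0, "roll": 0.04}, {"hand": 1, "x": 0.11, "y": 0.42, "z": 0, "roll": 0.05}, {"hand": 1, "x": 0.13, "y": 0.5, "z": 0, "roll": 0.069}, {"hand": 1, "x": 0.15, "y": 0.58, "z": 0, "roll": 0.069}, {"hand": 1, "x": 0.17, "y": 0.65, "z": 0, "roll": 0.069}, {"hand": 1, "x": 0.18, "y": 0.69, "z": 0, "roll": 0.069}]}}

```text
time: 5.4
tool_pos: [0.4626, 0.336, 0.3354]
tcp_rot: [0.041, -3.136, 0.002]
wrist_force: [-0.3, -0.7, -1.0]
width: 0.601
grip_force: 42.6
```

Request:
{"method": "servo_tool", "body": {"targets": [{"hand": 1, "x": 0, "y": 0, "z": 0.05, "roll": 0}, {"hand": 1, "x": 0, "y": 0, "z": 0.12, "roll": 0}, {"hand": 1, "x": 0, "y": 0, "z": 0.19, "roll": 0}, {"hand": 1, "x": 0, "y": 0, "z": 0.26, "roll": 0}, {"hand": 1, "x": 0, "y": 0, "z": 0.33, "roll": 0}, {"hand": 1, "x": 0, "y": 0, "z": 0.39, "roll": 0}, {"hand": 1, "x": 0, "y": 0, "z": 0.44, "roll": 0}, {"hand": 1, "x": 0, "y": 0, "z": 0.46, "roll": 0}, {"hand": 1, "x": 0, "y": 0, "z": 0.46, "roll": 0}, {"hand": 1, "x": 0, "y": 0, "z": 0.46, "roll": 0}]}}

```text
time: 6.23
tool_pos: [0.4652, 0.333, 0.1076]
tcp_rot: [0.037, -3.139, 0.002]
wrist_force: [0.4, 0.3, -0.6]
width: 0.603
grip_force: 42.6
```

```bash
python3 - <<'E'
from h import *
im=read_camera('wrist'); im2=read_camera('scene')[100:300,300:520]
save('w2',np.hstack([cv2.resize(im,(480,300)),cv2.resize(im2,(320,300))])); s=bot.read_state(); print(s['width'],s['wrist_force'])
go([.4665,.334,.02],np.radians(1.3+90))
E
```

```text
0.5980453820354307 [-0.29559837  1.54773423 -0.91131213]
xyz [ 0.002  -0.0009  0.1809] roll 0.0002 tilt [ 0.002  0.002 -1.   ] t 6.3333 pos [0.4673 0.3343 0.1104] q6 -1.02
```

View pics/w2.png

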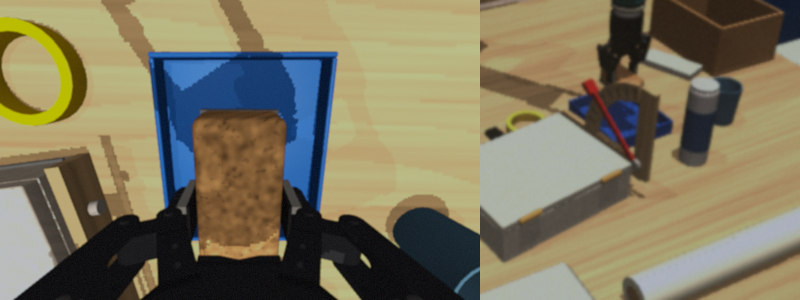

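The picture shows the block held level over the middle of the tray, and the flap still shut.

Request:
{"method": "servo_tool", "body": {"targets": [{"hand": 1, "x": 0, "y": 0, "z": 0.05, "roll": 0}, {"hand": 1, "x": 0, "y": 0, "z": 0.1, "roll": 0}, {"hand": 1, "x": 0, "y": 0, "z": 0.14, "roll": 0}, {"hand": 1, "x": 0, "y": 0, "z": 0.16, "roll": 0}, {"hand": 1, "x": 0, "y": 0, "z": 0.17, "roll": 0}, {"hand": 1, "x": 0, "y": 0, "z": 0.175, "roll": 0}, {"hand": 1, "x": 0, "y": 0, "z": 0.175, "roll": 0}]}}

```text
time: 6.92
tool_pos: [0.467, 0.3342, 0.0224]
tcp_rot: [-0.037, 3.14, 0.002]
wrist_force: [0.2, -0.2, -0.4]
width: 0.601
grip_force: 42.6
```

```bash
python3 - <<'E'
from h import *
s=bot.read_state(); print(s['tool_pos'],s['width'],s['wrist_force'])
E
```

```text
[0.46702738 0.33417216 0.02236224] 0.6008562312879648 [ 0.1589266  -0.17860848 -0.44621784]
```

Just above the floor; I'll ease down, open, then rise.

Request:
{"method": "servo_tool", "body": {"targets": [{"hand": 1, "x": 0, "y": 0, "z": 0.003, "roll": 0}, {"hand": 1, "x": 0, "y": 0, "z": 0.004, "roll": 0}, {"hand": -1, "x": 0, "y": 0, "z": 0.004, "roll": 0}, {"hand": -1, "x": 0, "y": 0, "z": 0.004, "roll": 0}, {"hand": -1, "x": 0, "y": 0, "z": 0.004, "roll": 0}, {"hand": -1, "x": 0, "y": 0, "z": 0.004, "roll": 0}, {"hand": -1, "x": 0, "y": 0, "z": 0.004, "roll": 0}, {"hand": -1, "x": 0, "y": 0, "z": 0.004, "roll": 0}]}}

```text
time: 7.58
tool_pos: [0.4661, 0.3335, 0.0192]
tcp_rot: [0.037, -3.141, 0.0]
wrist_force: [-0.1, 0.4, -0.1]
width: 0.999
grip_force: 0.0
```

Request:
{"method": "servo_tool", "body": {"targets": [{"hand": -1, "x": 0, "y": 0, "z": -0.02, "roll": 0}, {"hand": -1, "x": 0, "y": 0, "z": -0.06, "roll": 0}, {"hand": -1, "x": 0, "y": 0, "z": -0.12, "roll": 0}, {"hand": -1, "x": 0, "y": 0, "z": -0.19, "roll": 0}, {"hand": -1, "x": 0, "y": 0, "z": -0.26, "roll": 0}, {"hand": -1, "x": 0, "y": 0, "z": -0.33, "roll": 0}, {"hand": -1, "x": 0, "y": 0, "z": -0.4, "roll": 0}, {"hand": -1, "x": 0, "y": 0, "z": -0.46, "roll": 0}, {"hand": -1, "x": 0, "y": 0, "z": -0.46, "roll": 0}]}}

```text
time: 8.33
tool_pos: [0.4696, 0.3359, 0.2588]
tcp_rot: [-0.037, 3.129, 0.012]
wrist_force: [1.2, 0.4, 1.2]
width: 0.997
grip_force: 0.0
```

```bash
python3 - <<'E'
from h import *
im=read_camera('wrist'); im2=read_camera('scene')[100:300,300:520]
save('w3',np.hstack([cv2.resize(im,(480,300)),cv2.resize(im2,(320,300))])); s=bot.read_state(); print(s['width'],s['wrist_force'])
p=boxpt(-.144,0,.25); print(p); go(p,YAW+np.pi/2)
E
```

```text
1.0008165495247792 [ 0.12826839 -0.7084514  -0.28082579]
[ 0.47799278 -0.00337095  0.25      ]
xyz [-0.006  -0.6754  0.0027] roll -0.0442 tilt [ 0.004  0.003 -1.   ] t 8.4333 pos [0.4671 0.3342 0.2522] q6 -1.02
```

View pics/w3.png

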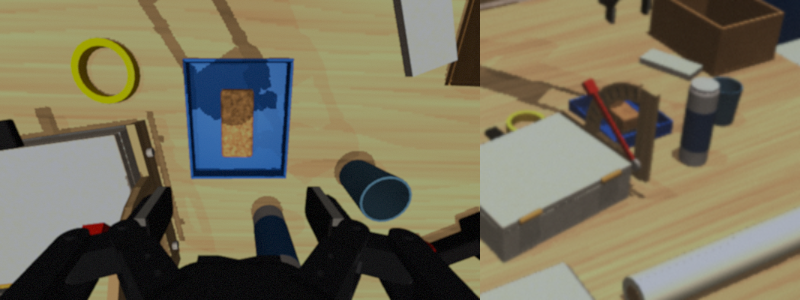

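The block lies flat in the tray at (238,122), and nothing else has moved. Now over to the tab.

Request:
{"method": "servo_tool", "body": {"targets": [{"hand": -1, "x": 0, "y": 0, "z": -0.07, "roll": 0}, {"hand": -1, "x": 0, "y": -0.03, "z": -0.14, "roll": -0.01}, {"hand": -1, "x": 0, "y": -0.1, "z": -0.14, "roll": -0.02}, {"hand": -1, "x": -0.001, "y": -0.18, "z": -0.14, "roll": -0.03}, {"hand": -1, "x": -0.002, "y": -0.26, "z": -0.14, "roll": -0.04}, {"hand": -1, "x": -0.003, "y": -0.34, "z": -0.14, "roll": -0.044}, {"hand": -1, "x": -0.004, "y": -0.42, "z": -0.14, "roll": -0.044}, {"hand": -1, "x": -0.005, "y": -0.5, "z": -0.14, "roll": -0.044}, {"hand": -1, "x": -0.006, "y": -0.57, "z": -0.14, "roll": -0.044}, {"hand": -1, "x": -0.006, "y": -0.64, "z": -0.14, "roll": -0.044}]}}

```text
time: 9.27
tool_pos: [0.4751, 0.0119, 0.3172]
tcp_rot: [0.253, -3.128, -0.001]
wrist_force: [0.3, -0.1, -0.4]
width: 1.0
grip_force: 0.0
```

Request:
{"method": "servo_tool", "body": {"targets": [{"hand": -1, "x": 0, "y": -0.03, "z": 0.05, "roll": 0}, {"hand": -1, "x": 0, "y": -0.035, "z": 0.13, "roll": 0}, {"hand": -1, "x": 0, "y": -0.035, "z": 0.2, "roll": 0}, {"hand": -1, "x": 0, "y": -0.035, "z": 0.26, "roll": 0}, {"hand": -1, "x": 0, "y": -0.035, "z": 0.26, "roll": 0}, {"hand": -1, "x": 0, "y": -0.035, "z": 0.26, "roll": 0}]}}

```text
time: 9.77
tool_pos: [0.4766, -0.0035, 0.1862]
tcp_rot: [0.253, -3.124, -0.002]
wrist_force: [0.5, -1.0, 0.7]
width: 1.001
grip_force: 0.0
```

```bash
python3 - <<'E'
from h import *
im=read_camera('wrist'); save('w4',im); s=bot.read_state()
H,S,V=cv2.split(cv2.cvtColor(im,cv2.COLOR_RGB2HSV)); i=camera_info('wrist'); T=i['T_tool_cam']
c,_=blob((V<60).astype(np.uint8),(270,60,370,230))
p=c[:,0,:]; d=np.c_[(p[:,0]-i['cx'])/i['fx'],(p[:,1]-i['cy'])/i['fy'],np.ones(len(p))]
Rt=R.from_rotvec(s['tcp_rot']); D=Rt.apply(d@T[:3,:3].T); e=s['tool_pos']+Rt.apply(T[:3,3])
P=e+D*((.085-e[2])/D[:,2])[:,None]; print(cv2.minAreaRect(P[:,:2].astype(np.float32)),cv2.boundingRect(c))
go(boxpt(-.144,0,.062),YAW+np.pi/2); print(boxpt(-.144,0,0))
E
```

```text
((0.4839276671409607, -0.0015389025211334229), (0.0431552492082119, 0.08622337132692337), 9.263510704040527) (270, 178, 100, 49)
xyz [0.0008 0.0003 0.2536] roll -0.0002 tilt [-0.002  0.    -1.   ] t 9.8167 pos [ 0.4787 -0.0035  0.1888] q6 -1.79
[ 0.47799278 -0.00337095  0.        ]
```

View pics/w4.png

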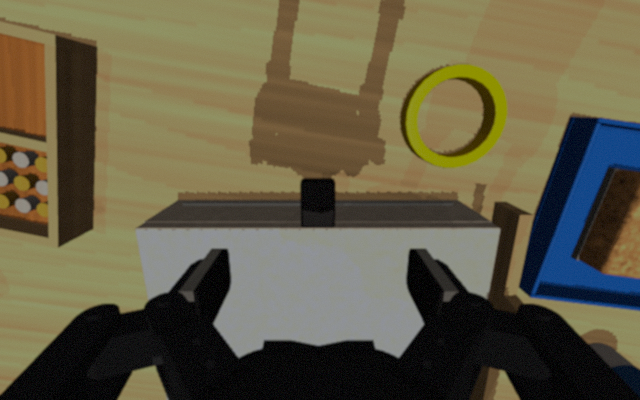

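The tab is centred in the wrist view at (318,200), in line with the fingers, so I'll descend and pinch.

Request:
{"method": "servo_tool", "body": {"targets": [{"hand": -1, "x": 0, "y": 0, "z": 0.07, "roll": 0}, {"hand": -1, "x": 0, "y": 0, "z": 0.14, "roll": 0}, {"hand": -1, "x": 0, "y": 0, "z": 0.2, "roll": 0}, {"hand": -1, "x": 0, "y": 0, "z": 0.25, "roll": 0}, {"hand": -1, "x": 0, "y": 0, "z": 0.266, "roll": 0}, {"hand": -1, "x": 0, "y": 0, "z": 0.266, "roll": 0}]}}

```text
time: 10.32
tool_pos: [0.4792, -0.0034, 0.056]
tcp_rot: [0.254, -3.13, -0.0]
wrist_force: [-0.7, 0.2, -0.4]
width: 1.003
grip_force: 0.0
```

Request:
{"method": "servo_tool", "body": {"targets": [{"hand": 1, "x": 0, "y": 0, "z": 0, "roll": 0}, {"hand": 1, "x": 0, "y": 0, "z": 0, "roll": 0}, {"hand": 1, "x": 0, "y": 0, "z": 0, "roll": 0}, {"hand": 1, "x": 0, "y": 0, "z": 0, "roll": 0}, {"hand": 1, "x": 0, "y": 0, "z": 0, "roll": 0}, {"hand": 1, "x": 0, "y": 0, "z": 0, "roll": 0}, {"hand": 1, "x": 0, "y": 0, "z": 0, "roll": 0}, {"hand": 1, "x": 0, "y": 0, "z": 0, "roll": 0}, {"hand": 1, "x": 0, "y": 0, "z": 0, "roll": 0}], "grip_force": 50}}

```text
time: 11.07
tool_pos: [0.4806, -0.0034, 0.058]
tcp_rot: [-0.253, 3.129, 0.0]
wrist_force: [-1.3, 1.0, 7.0]
width: 0.339
grip_force: 49.4
```

```bash
python3 - <<'E'
from h import *
s=bot.read_state(); print(s['tool_pos'],s['width'],s['wrist_force'])
for a in np.linspace(.64/10,.64,10):
    d=.264*(1-np.cos(a)),.264*np.sin(a); print(round(a,3),'x',round(-d[0]/.5,3),'z',round(-d[1]/.5,3))
print('tool x in world',R.from_rotvec(s['tcp_rot']).as_matrix()[:,0],ex)
E
```

```text
[ 0.48060932 -0.00336272  0.05799663] 0.33883927453559287 [-1.34180414  0.97091547  6.98554009]
0.064 x -0.001 z -0.034
0.128 x -0.004 z -0.067
0.192 x -0.01 z -0.101
0.256 x -0.017 z -0.134
0.32 x -0.027 z -0.166
0.384 x -0.038 z -0.198
0.448 x -0.052 z -0.229
0.512 x -0.068 z -0.259
0.576 x -0.085 z -0.288
0.64 x -0.104 z -0.315
tool x in world [-0.98703113 -0.16050943 -0.00250577] [0.98685572 0.16160382 0.        ]
```

Request:
{"method": "servo_tool", "body": {"targets": [{"hand": 1, "x": 0, "y": 0, "z": -0.017, "roll": 0}, {"hand": 1, "x": -0.001, "y": 0, "z": -0.034, "roll": 0}, {"hand": 1, "x": -0.002, "y": 0, "z": -0.05, "roll": 0}, {"hand": 1, "x": -0.004, "y": 0, "z": -0.067, "roll": 0}, {"hand": 1, "x": -0.007, "y": 0, "z": -0.084, "roll": 0}, {"hand": 1, "x": -0.01, "y": 0, "z": -0.101, "roll": 0}, {"hand": 1, "x": -0.013, "y": 0, "z": -0.117, "roll": 0}, {"hand": 1, "x": -0.017, "y": 0, "z": -0.134, "roll": 0}, {"hand": 1, "x": -0.022, "y": 0, "z": -0.15, "roll": 0}, {"hand": 1, "x": -0.027, "y": 0, "z": -0.166, "roll": 0}]}}

```text
time: 11.9
tool_pos: [0.4926, -0.0014, 0.1396]
tcp_rot: [0.254, -3.131, 0.0]
wrist_force: [4.8, 0.3, -7.2]
width: 0.344
grip_force: 50.0
```

Request:
{"method": "servo_tool", "body": {"targets": [{"hand": 1, "x": -0.005, "y": 0, "z": -0.016, "roll": 0}, {"hand": 1, "x": -0.011, "y": 0, "z": -0.032, "roll": 0}, {"hand": 1, "x": -0.018, "y": 0, "z": -0.048, "roll": 0}, {"hand": 1, "x": -0.025, "y": 0, "z": -0.063, "roll": 0}, {"hand": 1, "x": -0.033, "y": 0, "z": -0.078, "roll": 0}, {"hand": 1, "x": -0.041, "y": 0, "z": -0.093, "roll": 0}, {"hand": 1, "x": -0.049, "y": 0, "z": -0.108, "roll": 0}, {"hand": 1, "x": -0.058, "y": 0, "z": -0.122, "roll": 0}, {"hand": 1, "x": -0.077, "y": 0, "z": -0.149, "roll": 0}, {"hand": 1, "x": -0.077, "y": 0, "z": -0.149, "roll": 0}]}}

```text
time: 12.73
tool_pos: [0.5323, 0.0051, 0.2167]
tcp_rot: [-0.253, 3.129, 0.0]
wrist_force: [-3.0, 0.2, -0.7]
width: 0.34
grip_force: 51.8
```

```bash
python3 - <<'E'
from h import *
im=read_camera('scene'); save('s2',im); t=read_camera('top'); save('t2',t); s=bot.read_state(); print(s['time'],s['tool_pos'],s['width'],s['wrist_force'],s['grip_force'])
q=s['tool_pos']-boxpt(.12,0,0); print('expected t', [ (np.arcsin((q[2]+b-.078)/.264)).round(3) for b in(.018,.0235)], 'horizontal', q@ex, np.arccos(-(q@ex)/.264))
save('v2',np.hstack([cv2.resize(im[120:280,250:450],(500,400),interpolation=2),cv2.resize(t[130:260,235:335],(300,400),interpolation=2)]))
E
```

```text
12.8333 [0.53077916 0.00484688 0.21468248] 0.3400531494433362 [-3.91504733 -0.2173979  -0.29158887] 51.83809697628021
expected t [np.float64(0.626), np.float64(0.652)] horizontal -0.21057942722930684 0.6474086966460691
```

View pics/v2.png

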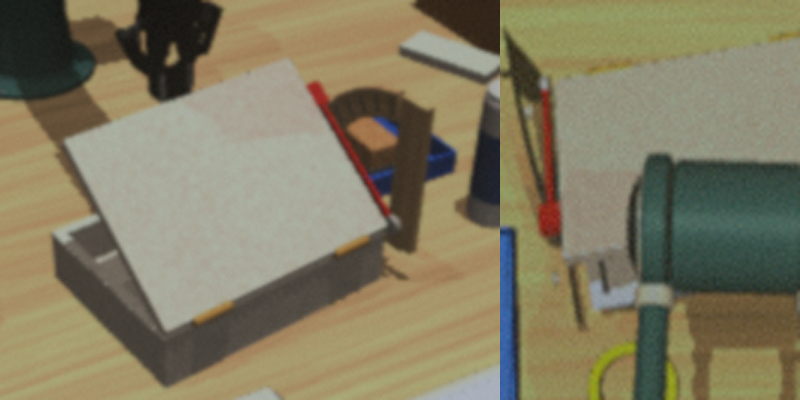

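The flap is up, its left edge running beside the red pointer, and the block is still in the tray. I'll check the angle from the flap's edge with the same rays.

```bash
python3 - <<'E'
from h import *
def proj(P):
    i=camera_info('scene'); c=R.from_rotvec(i['orientation']).inv().apply(np.atleast_2d(P)-i['eye']); return np.c_[c[:,0]/c[:,2]*i['fx']+i['cx'],c[:,1]/c[:,2]*i['fy']+i['cy']]
im=cv2.imread('pics/s2.png'); H,S,V=cv2.split(cv2.cvtColor(im,cv2.COLOR_BGR2HSV))
# white flap / red boundary: leftmost red px per row, and top left panel corners
k=((((H<8)|(H>172))&(S>140))).astype(np.uint8)
c,k=blob(k,(360,145,420,215)); 
w=cv2.morphologyEx(((S<60)&(V>110)).astype(np.uint8),cv2.MORPH_OPEN,np.ones((3,3)))
c,_=blob(w,(270,135,412,262)); h=cv2.approxPolyDP(cv2.convexHull(c),3,True)[:,0]; print('flap corners',h.tolist(),cv2.contourArea(c))
for t in(.55,.6,.65,.7):
    pts=[boxpt(.12+(x*np.cos(t)-.008*-np.sin(t)*-1*-1 if 0 else x*np.cos(t)+.008*np.sin(t)),y,.078-x*np.sin(t)+.008*np.cos(t)) for x,y in((-.24,.16),(-.24,-.16),(0,-.16),(0,.16))]
    print(t,proj(pts).round(1).tolist())
# right boundary of hull side between far corner and hinge, as line angle in plane y=.160
P=c[:,0]; a=proj([boxpt(.12-.24*np.cos(.65)+.005,.16,.078+.24*np.sin(.65)+.006)])[0]; b=proj([boxpt(.12+.005,.16,.084)])[0]
u=(b-a)/np.linalg.norm(b-a); r=P-a; s=r@u; dist=abs(r[:,0]*u[1]-r[:,1]*u[0]); g=(s>8)&(s<np.linalg.norm(b-a)-8)&(dist<6)
W=onplane('scene',P[g],ey,(B0+ey*.16)@ey); q=np.c_[(W-B0)@ex-.12,W[:,2]-.078].astype(np.float32)
vx,vy,x0,y0=cv2.fitLine(q,cv2.DIST_HUBER,0,.01,.01).ravel(); print('edge n',g.sum(),'angle',np.arctan(-vy/vx),'offset',x0*vy-y0*vx)
E
sed -i "s#pics/scene.png#pics/s2.png#; s#pics/top.png#pics/t2.png#" p.py; python3 p.py
```

```text
flap corners [[365, 144], [403, 210], [315, 251], [276, 175]] 7860.0
0.55 [[362.0, 144.9], [272.7, 177.7], [315.8, 251.6], [404.5, 208.8]]
0.6 [[363.6, 142.9], [273.7, 175.7], [315.9, 251.7], [404.6, 208.9]]
0.65 [[365.2, 141.0], [274.8, 173.9], [315.9, 251.9], [404.7, 209.0]]
0.7 [[367.0, 139.3], [276.0, 172.3], [316.0, 252.0], [404.8, 209.1]]
edge n 55 angle 0.61813027 offset -0.006983146
0.166 line ang 0.64263976 to pivot 0.7439240043180368 r 0.013630045120042884 0.19469742929770287 offset -0.009977732
0.17 line ang 0.6452007 to pivot 0.6908481372250154 r 0.012094376954481269 0.19619107301337652 offset -0.004532587
tip top view
tip if at z [(0.18, array([-0.046,  0.174])), (0.2, array([-0.048,  0.171])), (0.22, array([-0.05 ,  0.168])), (0.24, array([-0.051,  0.165]))]
```

The flap reads 0.62–0.65 rad and the pointer about 0.64. A small nudge up, then hold steady.

Request:
{"method": "servo_tool", "body": {"targets": [{"hand": 1, "x": -0.003, "y": 0, "z": -0.004, "roll": 0}, {"hand": 1, "x": -0.003, "y": 0, "z": -0.004, "roll": 0}, {"hand": 1, "x": -0.003, "y": 0, "z": -0.004, "roll": 0}, {"hand": 1, "x": -0.003, "y": 0, "z": -0.004, "roll": 0}, {"hand": 1, "x": -0.003, "y": 0, "z": -0.004, "roll": 0}, {"hand": 1, "x": -0.003, "y": 0, "z": -0.004, "roll": 0}, {"hand": 1, "x": -0.003, "y": 0, "z": -0.004, "roll": 0}, {"hand": 1, "x": -0.003, "y": 0, "z": -0.004, "roll": 0}, {"hand": 1, "x": -0.003, "y": 0, "z": -0.004, "roll": 0}, {"hand": 1, "x": -0.003, "y": 0, "z": -0.004, "roll": 0}]}}

```text
time: 13.67
tool_pos: [0.5314, 0.0049, 0.2156]
tcp_rot: [0.253, -3.13, 0.0]
wrist_force: [-6.1, -0.3, 0.3]
width: 0.337
grip_force: 52.1
```

```bash
python3 - <<'E'
from h import *
s=bot.read_state(); print(s['time'],s['tool_pos'],s['width'],s['wrist_force'],s['grip_force'],abs(s['joint_vel']).max())
print(ticket.finish_job())
E
```

```text
13.6667 [0.53141363 0.00490855 0.21557116] 0.33710674458384454 [-6.06614966 -0.25982037  0.25487336] 52.05368757247925 0.0009380372190815674
the job is handed in; nothing more can be done
None
```

The job is handed in at 13.7 s (no verdict came back): the block lies flat in the blue tray, and the gripper is holding the flap steady at about 0.64 rad by my measurements, matching the red pointer's roughly 0.64 rad.

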